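# Put the lids on two pots

### The arm

A 6-joint arm with a two-finger parallel gripper is mounted at the origin on a cart in front of the work surface, level with it; the furniture and walls round the work are solid. World frame = base frame: x ahead of the robot, y to its left, z up, the work surface at z = 0. Lengths are in mm, angles in rad, forces in N, time in s.
With the tool pointing down it reaches from about 400 to 825 mm from the base axis. Payload 7 kg.
Tool frame: the origin (TCP) lies at the very end of the fingers, on their centre line; the grasp point (between the pads) lies ctrl.hold_point_z behind it (ctrl.hold_point_z is the distance from the TCP to the grasp point, in mm); z points along the fingers, y is the line along which they close (so a half turn about z gives the same grasp; the last joint's range is limited). The gripper opens to 88 mm and grips with 3 to 60 N. Pads are 19 mm wide; open, the fingers measure 130 mm over their backs; the gripper's body (78 mm by 193 mm) begins 47 mm behind the grasp point.
Start: joints at [1.636, 0.359, 0.012, 0, -1.224, -0.288], TCP at [149.16, 658.291, 226.561] pointing down, gripper open.
Joint ranges: [-3.07, 3.07], [-1.43, 2.12], [-1.02, 1.25], [-3.03, 1.67], [-3.05, -0], [-3.03, 3.03]. Speed limits (rad/s): [2.39, 2.39, 3.01, 3.14, 3.14, 3.14].

### API

Orientations are given as a rotation vector (axis times angle).
In Python, from rig import ctrl gives the robot as it stands.
- The arm moves only by the tool send_rows, never from a script. Its argument "deltas" is text: rows parted by semicolons, each of 5 numbers parted by spaces: the closure, from 0 (fully open) to 1 (shut), then the shift along the world's x, y, z scaled (see below), then the turn about the world's z scaled (see below). A call has 1 to 8 rows; each row is the pose to reach, as a shift and turn from the pose commanded when the call began, turning the shorter way round; what a row does not reach only later rows make up. The controller multiplies each number of a shift by 12 cm and each number of a turn by 360 degrees. A row lasts 1/12 s, in which the tool goes at most 41.7 mm and 7.16 degrees, less where a joint would pass 70% of its speed; a pose out of reach is approached as far as the arm can. A call with a number of a shift or a turn outside -1 to 1 is refused whole. A call with a gripper value outside its range is refused whole. The fingers move at their own pace and stop on an object; the grip force is fixed at half the most. Time passes only in rows, so rows that repeat a pose let the fingers close. It gives the time, the measured TCP pose, the force, the opening and the grip force at its end, in the units of the state.
- ctrl.observe(): the state, without advancing time (a new reading comes with each control period).
- ctrl.capture(name): name is "side" or "top"; returns a dict with "pixels" (420x560x3 uint8, blue, green, red), "fx", "fy", "cx", "cy" (pixels), "eye" and "rotation" of the camera in the world. Camera axes: x right, y down, z forward; pixel columns grow to the right and rows downward; lengths in mm; the calibration is good to about 2 mm. A picture is of the moment at which its call begins. There is no depth.
- ctrl.sign_off(): hands the job in; it is judged then, once.
Trained networks look in the newest picture that a camera, given by its name, has taken for a name from the list of things; names that differ only in an ending like _2 or _b are one class to them, and where a whole thing is asked for, a point or a joint stands for the part that bears it (a point fixed in the world has none). Each returns a list of dicts, best first, with "score" (0 to 1); they miss things now and then, are a little off and sometimes report something else, mostly with a low value. They report only what shows in the picture. A call takes as long as a camera call. They do not tell look-alikes from the thing itself.
- ctrl.search_frame(camera, target): "box" ([left, top, right, bottom] in pixels, round what is visible of it).
- ctrl.place_of(camera, target): "xy" ([column, row] in pixels: a listed point, or the origin of a listed thing).
The state is a dict: "time": time; "joints": joint angles; "dq": joint speeds; "effort": joint torques, N m; "eef_pos": TCP position; "tool_rot": TCP orientation; "force": force on the tool from outside, world axes, zero at the start; "ft_torque": the same for the moment, N m; "width": finger opening in mm; "finger_force": force on a finger pad.
Only numpy, scipy, OpenCV 4.12 (cv2) and the standard library are available. Lean on these libraries where they do the work, as an engineer would, in place of code of your own. Each camera call takes 0.05 s, during which the arm holds its last target. There are 200 camera calls.

### The job

Put the lids on the two steel pots: each pot gets the lid that fits it, seated level on the rim all round. The wooden spatula lies across the larger pot; lay it flat on the wooden chopping board first so that the lid can go on. Set things down gently without dropping them, and leave the pots and everything else standing where they are.

Things in the scene. Friction and masses are not known exactly. Their poses are not given: they have to be found in the camera images.
- large_pot: The larger steel pot standing on the worktop, open and empty: outside 140 mm across, 100 mm high, wall 5 mm, mouth 130 mm across inside, round, with a loop handle on either side (along its y axis, reaching 100 mm from its axis, about 24 mm below the rim). Origin: centre of its underside, z up. Loose, about 1.6 kg.
- small_pot: The smaller steel pot standing on the worktop, open and empty: outside 110 mm across, 85 mm high, wall 5 mm, mouth 100 mm across inside, round, with a loop handle on either side (along its y axis, reaching 85 mm from its axis, about 24 mm below the rim). Origin: centre of its underside, z up. Loose, about 1.2 kg.
- large_lid: The larger steel pot lid, right way up on the worktop. Origin: centre of its underside, z up. From below: a flange disc 120 mm across and 8 mm deep, a flat disc 142 mm across to z = 14 mm, and in the middle an upright round black knob 32 mm across, straight from z = 18 to 45 mm, top at 48 mm. Seated on its pot (about 4 mm of play round the flange), its origin is 92 mm above the pot's origin. Loose, about 0.33 kg.
- small_lid: The smaller steel pot lid, right way up on the worktop. Origin: centre of its underside, z up. From below: a flange disc 90 mm across and 8 mm deep, a flat disc 112 mm across to z = 14 mm, and in the middle an upright round black knob 32 mm across, straight from z = 18 to 45 mm, top at 48 mm. Seated on its pot (about 4 mm of play round the flange), its origin is 77 mm above the pot's origin. Loose, about 0.24 kg.
- spatula: Wooden spatula 260 mm long, at the start flat across the middle of the larger pot's rim (about 0.06 kg). Origin: middle of its length, on its underside; x runs along it towards the blade, z up. Handle 14 mm wide and thick from x = -130 to +25 mm, blade 46 mm wide and 6 mm thick from x = +44 to +130 mm; it balances at about x = +17 mm.
- board: Wooden chopping board 300 x 160 x 16 mm lying on the worktop, to the robot's left or right. Origin: centre of its underside; its y axis runs along its 300 mm length. The spatula goes on it, best lengthwise.
- cork_bottle: Clear glass bottle with a cork, 72 mm across, 236 mm tall, standing among the pots and lids; origin: centre of its foot. Leave alone.
- pepper_mill: Wooden pepper mill 58 mm across, 170 mm tall, standing beyond the pots and lids; origin: centre of its foot. Leave alone.
- honey_jar: Honey jar 62 mm across, 86 mm tall, standing on the near side of the pots and lids; origin: centre of its foot. Leave alone.
- trays: Two nested white serving trays, 232 x 166 x 36 mm (x by y), on the worktop on the side opposite the board; origin: centre of the underside. Leave alone.
Things that resemble listed ones, but are neither listed nor needed, are in the scene too. What is shaped like the small_lid but purple is not meant.

How it is judged:
By the outcome, as a careful person would: the job done as asked, in the order asked, and still so for the second after the job is handed in, with the robot touching nothing.
It also fails if it takes over 72 s, if anything falls off the work surface, if the arm or the gripper's body presses on something with over 40 N, if the wrist force passes 120 N, or if a joint passes its speed limit or range.

## Working session

There is one attempt and no reset: what is moved stays moved. The work goes in short steps, Python scripts to look and compute and a tool call to move; the robot and the scene stay as the last step left them, time stands still between calls to the robot, and variables do not carry over. Pictures are saved under pics/ and viewed, at most 10 in all, crops included, and the job is handed in when it is done.

Besides the shell and the picture viewer there is one more tool, called after "Emit:" as a command line: name --argument value ..., lists and objects as JSON in quotes. send_rows: Moves the arm, as the interface text tells. Shifts and turns lie within -1 to 1; 1 stands for 12 cm of shift or 360 degrees of turn. Its arguments: {"type":"object","properties":{"deltas":{"type":"string"}},"required":["deltas"]}

```bash
mkdir -p pics; cat > h.py <<'E'
from rig import ctrl
import cv2, numpy as np
def ray(c,uv):
    d=np.array([(uv[0]-c["cx"])/c["fx"],(uv[1]-c["cy"])/c["fy"],1.0])
    return np.array(c["eye"],float), np.array(c["rotation"],float)@d
def at_z(c,uv,z):
    e,d=ray(c,uv); t=(z-e[2])/d[2]; return (e+t*d)
def proj(c,p):
    q=np.array(c["rotation"],float).T@(np.array(p,float)-np.array(c["eye"],float))
    return np.array([c["fx"]*q[0]/q[2]+c["cx"],c["fy"]*q[1]/q[2]+c["cy"]])
E
python3 - <<'E'
from h import *
ims=[]
C={}
for n in("top","side"):
    c=C[n]=ctrl.capture(n); cv2.imwrite(f"pics/{n}0.png",c["pixels"]); print(n,np.round(c["eye"]),np.round(c["rotation"],2).tolist(),c["fx"])
Z=dict(large_pot=0,small_pot=0,large_lid=0,small_lid=0,spatula=100,board=0,cork_bottle=0,pepper_mill=0,honey_jar=0,trays=0)
for k,z in Z.items():
    for n in C:
        for r in ctrl.place_of(n,k)[:3]:
            if r["score"]>.2: print(k,n,round(r["score"],2),np.round(r["xy"]),np.round(at_z(C[n],r["xy"],z))[:2])
s=ctrl.observe();print(s["time"],s["tool_rot"],s["eef_pos"],ctrl.hold_point_z)
E
```

```text
top [ 388.  -93. 1322.] [-2.11, 2.17, -0.18] 389.3347147417944
side [ -149. -1225.   628.] [-1.89, 0.53, -0.4] 443.8021329412402Traceback (most recent call last):
  File "<stdin>", line 10, in <module>
  File "h.py", line 7, in at_z
    e,d=ray(c,uv); t=(z-e[2])/d[2]; return (e+t*d)
                              ~^^^
IndexError: invalid index to scalar variable.
```

View pics/top0.png

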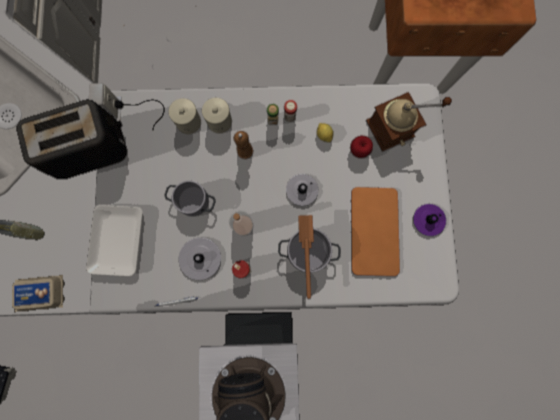

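View pics/side0.png

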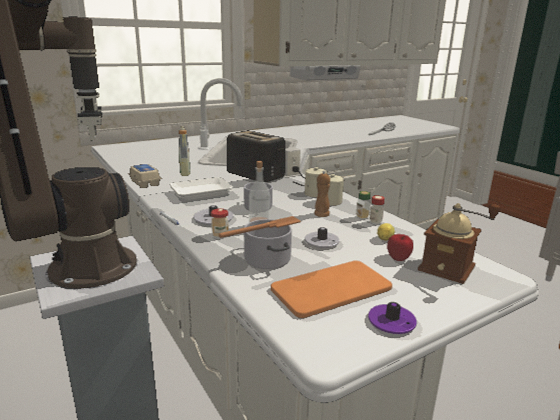

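The top view shows the large pot at about (308,252) with the spatula across it, the small pot at (189,199) and the board at (375,232). The grey lids are at (200,259) and (303,190), and the purple decoy is at (430,220). The side view agrees. The rotation is a rotation vector, so I need to fix the helper.

```bash
cat > h.py <<'E'
from rig import ctrl
import cv2, numpy as np
def R(c): return cv2.Rodrigues(np.array(c["rotation"],float))[0]
def at_z(c,uv,z):
    d=R(c)@np.array([(uv[0]-c["cx"])/c["fx"],(uv[1]-c["cy"])/c["fy"],1.0]); e=np.array(c["eye"],float)
    return e+(z-e[2])/d[2]*d
def proj(c,p):
    q=R(c).T@(np.array(p,float)-np.array(c["eye"],float))
    return np.array([c["fx"]*q[0]/q[2]+c["cx"],c["fy"]*q[1]/q[2]+c["cy"]])
E
python3 - <<'E'
from h import *
C={n:ctrl.capture(n) for n in("top","side")}
Z=dict(large_pot=0,small_pot=0,large_lid=0,small_lid=0,spatula=100,board=0,cork_bottle=0,pepper_mill=0,honey_jar=0,trays=0)
for k,z in Z.items():
    for n in C:
        for r in ctrl.place_of(n,k)[:3]:
            if r["score"]>.2: print(k,n,round(r["score"],2),np.round(r["xy"]),np.round(at_z(C[n],r["xy"],z))[:2])
c=C["top"]
for nm,uv,z in [("spat tip",(305,216),106),("spat end",(309,299),114),("knobL",(199,258),48),("knobS",(302.5,188),48),("pot L rim",(308,251),100),("pot s rim",(189,198),85),
 ("bd",(352,188),16),("bd",(398,188),16),("bd",(398,276),16),("bd",(352,275),16),("bottle top",(238,217),236),("hl",(280,249),76),("hr",(338,252),76)]: print(nm,np.round(at_z(c,uv,z))[:2])
im=c["pixels"]; 
a=cv2.resize(im[130:310,155:335],(600,600),interpolation=cv2.INTER_CUBIC); cv2.imwrite("pics/crop1.png",a)
s=ctrl.observe();print(s["time"],s["tool_rot"],s["eef_pos"],ctrl.hold_point_z)
E
```

```text
large_pot top 0.56 [307. 249.] [ 459. -204.]
large_pot side 0.64 [266. 259.] [ 445. -205.]
small_pot top 0.67 [193. 198.] [642. 182.]
small_pot top 0.44 [247. 227.] [537.  -2.]
small_pot side 0.77 [258. 212.] [606. 130.]
large_lid top 0.71 [200. 259.] [435. 158.]
large_lid side 0.74 [218. 219.] [446. 143.]
small_lid top 0.63 [431. 221.] [ 543. -633.]
small_lid top 0.59 [299. 189.] [ 664. -186.]
small_lid top 0.26 [305. 250.] [ 455. -198.]
small_lid side 0.69 [391. 323.] [ 541. -627.]
small_lid side 0.58 [320. 242.] [ 655. -196.]
small_lid side 0.25 [221. 236.] [397.   9.]
spatula top 0.9 [307. 257.] [ 427. -195.]
spatula top 0.32 [243. 269.] [395.   4.]
spatula side 0.49 [266. 256.] [ 358. -357.]
board top 0.9 [372. 228.] [ 524. -428.]
board side 0.79 [334. 290.] [ 513. -446.]
cork_bottle top 0.9 [243. 225.] [545.  10.]
pepper_mill top 0.85 [246. 153.] [801.  -3.]
pepper_mill side 0.87 [320. 215.] [792.  -8.]
honey_jar top 0.79 [241. 273.] [385.  20.]
honey_jar top 0.64 [118. 237.] [514. 434.]
honey_jar side 0.75 [220. 234.] [400.  18.]
trays top 0.83 [119. 238.] [511. 430.]
trays side 0.84 [199. 192.] [499. 445.]
spat tip [ 556. -193.]
spat end [ 301. -195.]
knobL [435. 151.]
knobS [ 659. -193.]
pot L rim [ 446. -199.]
pot s rim [627. 177.]
bd [ 661. -366.]
bd [ 657. -524.]
bd [ 360. -501.]
bd [ 367. -349.]
bottle top [540.   6.]
hl [ 456. -112.]
hr [ 442. -297.]
1.25 [-3.12205189e+00  3.49280235e-01 -1.20822096e-05] [149.16956043 658.30807574 226.58844176] 18.8
```

View pics/crop1.png

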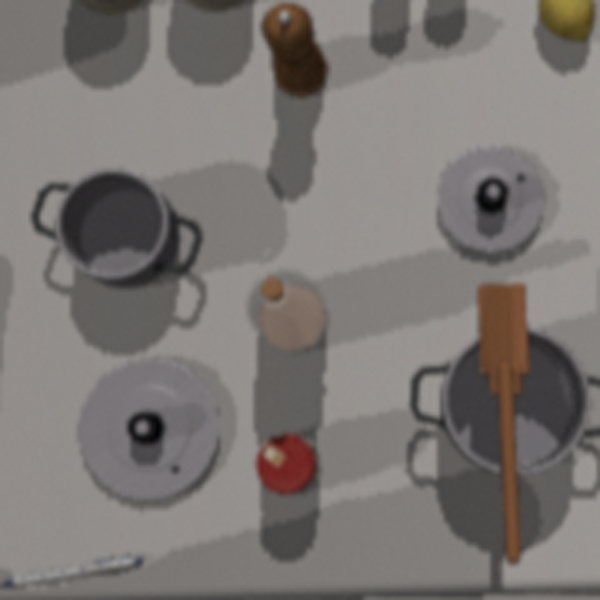

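Candidates for small_lid are the grey lid at (303,190) and the purple one at (430,220). The task rules out purple, and the crop confirms a grey lid about 112 mm across at crop (492,202), so I'll use the grey one. The large lid is the grey one at (200,259). One rectified circle fit next.

```bash
cat >> h.py <<'E'
def circ(c,p0,z,r,win=110,s=3):
    """circle of radius r on plane z near p0, in a rectified view of s px/mm"""
    k=np.float32([[-1,-1],[1,-1],[1,1],[-1,1]])*win
    src=np.float32([proj(c,[p0[0]+a,p0[1]+b,z]) for a,b in k]); dst=(k+win)*s
    w=cv2.warpPerspective(c["pixels"],cv2.getPerspectiveTransform(src,np.float32(dst)),(2*win*s,)*2,flags=cv2.INTER_CUBIC)
    g=cv2.GaussianBlur(cv2.cvtColor(w,cv2.COLOR_BGR2GRAY),(0,0),3).astype(float)
    gx,gy=cv2.Sobel(g,-1,1,0),cv2.Sobel(g,-1,0,1)
    gx,gy=(v.astype(np.float32) for v in (gx,gy)); m=np.hypot(gx,gy)+1; t=np.linspace(0,2*np.pi,180,endpoint=False)
    best=(-1,)
    for rr in np.arange(r-3,r+3.1,1):
        for dx in np.arange(-30,30.1,1):
            for dy in np.arange(-30,30.1,1):
                u=((win+dx+rr*np.cos(t))*s).astype(int); v=((win+dy+rr*np.sin(t))*s).astype(int)
                q=np.minimum(np.abs(gx[v,u]*np.cos(t)+gy[v,u]*np.sin(t)),60).mean()
                if q>best[0]: best=(q,p0[0]+dx,p0[1]+dy,rr)
    return best,w
E
python3 - <<'E'
from h import *
for n in("top","side"):
    c=ctrl.capture(n)
    for k,p,z,r in [("large_pot",(449,-203),100,70),("small_pot",(627,177),85,55),("large_lid",(435,152),14,71),("small_lid",(660,-191),14,56)]:
        b,w=circ(c,p,z,r); print(n,k,np.round(b,1))
c=ctrl.capture("top"); hsv=cv2.cvtColor(c["pixels"],cv2.COLOR_BGR2HSV)
m=cv2.inRange(hsv,(3,120,70),(18,255,255)); 
for nm,x0,y0,x1,y1,z in [("board",340,175,410,290,16),("spat",293,205,320,305,107)]:
    k=np.zeros_like(m); k[y0:y1,x0:x1]=m[y0:y1,x0:x1]
    q=np.argwhere(k)[:,::-1]; W=np.float32([at_z(c,p,z)[:2] for p in q]); r=cv2.minAreaRect(W); print(nm,r)
    if nm=="spat":
        h=W[W[:,0]<440]; print(np.polyfit(h[:,0],h[:,1],1), W[:,0].min(),W[:,0].max())
E
```

```text
top large_pot [  16.6  451.  -200.    67. ]
top small_pot [ 25.5 630.  178.   52. ]
top large_lid [ 11.6 431.  156.   73. ]
top small_lid [  12.  649. -191.   55.]
side large_pot [  16.6  447.  -210.    67. ]
side small_pot [ 11.2 613.  147.   55. ]
side large_lid [ 14.3 413.  125.   69. ]
side small_lid [  23.  633. -217.   55.]
board ((513.6255493164062, -434.7000732421875), (154.70458984375, 294.8971252441406), 86.7515640258789)
spat ((431.18194580078125, -191.94737243652344), (43.877464294433594, 249.4786376953125), 88.00871276855469)
[ 1.64088362e-02 -2.00389915e+02] 306.24765 556.15326
```

Emit:
send_rows --deltas "0.5 1 -1 0.2 0.038;0.5 1 -1 0.2 0.038;0.5 1 -1 0.2 0.038;0.5 1 -1 0.2 0.038;0.5 1 -1 0.2 0.038"

```text
time: 1.82
eef_pos: [272.5, 534.7, 252.5]
tool_rot: [-3.14, -0.021, -0.001]
force: [-0.9, 0.6, 0.8]
width: 59.8
finger_force: 0.0
```

Emit:
send_rows --deltas "0.5 1 -1 0 0;0.5 1 -1 0 0;0.5 1 -1 0 0;0.5 1 -1 0 0;0.5 1 -1 0 0"

```text
time: 2.23
eef_pos: [392.3, 414.1, 251.0]
tool_rot: [3.141, 0.019, 0.001]
force: [-1.4, 0.9, -0.7]
width: 43.9
finger_force: 0.0
```

Emit:
send_rows --deltas "0.5 0.47 -1 0 0;0.5 0.47 -1 0 0;0.5 0.47 -1 0 0;0.5 0.47 -1 0 0"

```text
time: 2.57
eef_pos: [446.7, 294.0, 251.0]
tool_rot: [3.141, 0.021, 0.0]
force: [-1.0, 0.5, -0.6]
width: 44.0
finger_force: 0.0
```

Emit:
send_rows --deltas "0.5 0 -1 0 0;0.5 0 -1 0 0;0.5 0 -1 0 0;0.5 0 -1 0 0"

```text
time: 2.9
eef_pos: [444.6, 173.7, 251.0]
tool_rot: [3.141, 0.021, -0.0]
force: [-1.3, 0.8, -1.0]
width: 43.7
finger_force: 0.0
```

Emit:
send_rows --deltas "0.5 0 -1 0 0;0.5 0 -1 0 0;0.5 0 -1 0 0;0.5 0 -1 0 0"

```text
time: 3.23
eef_pos: [444.7, 54.1, 250.9]
tool_rot: [3.141, 0.02, 0.0]
force: [-0.9, -0.0, -0.3]
width: 44.1
finger_force: 0.0
```

Emit:
send_rows --deltas "0.5 0 -1 0 0;0.5 0 -1 0 0;0.5 0 -1 0 0;0.5 0 -1 0 0"

```text
time: 3.57
eef_pos: [445.0, -66.0, 250.7]
tool_rot: [3.141, 0.019, -0.0]
force: [0.4, 0.1, 0.5]
width: 43.6
finger_force: 0.0
```

Emit:
send_rows --deltas "0.5 0 -1 0 0;0.5 0 -1 0 0;0.5 0 -1 0 0;0.5 0 -1 0 0;0.5 0 -1 0 0"

```text
time: 3.98
eef_pos: [445.3, -183.3, 250.3]
tool_rot: [3.142, 0.018, -0.001]
force: [0.0, 0.8, 0.0]
width: 43.9
finger_force: 0.0
```

Emit:
send_rows --deltas "0.5 0 -0.08 -0.8 0;0.5 0 -0.08 -0.8 0;0.5 0 -0.08 -0.8 0;0.5 0 -0.08 -0.8 0;0.5 0 -0.08 -0.8 0"

```text
time: 4.4
eef_pos: [445.9, -190.6, 154.7]
tool_rot: [3.141, 0.027, -0.002]
force: [0.6, -1.1, 0.5]
width: 44.0
finger_force: 0.0
```

```bash
python3 - <<'E'
from h import *
c=ctrl.capture("side"); t=ctrl.capture("top")
a=cv2.resize(c["pixels"][150:280,200:330],(560,560),interpolation=cv2.INTER_CUBIC)
b=cv2.resize(t["pixels"][200:310,250:330],(240*560//330,560),interpolation=cv2.INTER_CUBIC)
cv2.imwrite("pics/s1.png",np.hstack([a,b])[:, :800]); print(np.hstack([a,b]).shape,ctrl.observe()["eef_pos"])
E
```

```text
(560, 967, 3) [ 447.09276266 -190.81239845  156.30351389]
```

View pics/s1.png

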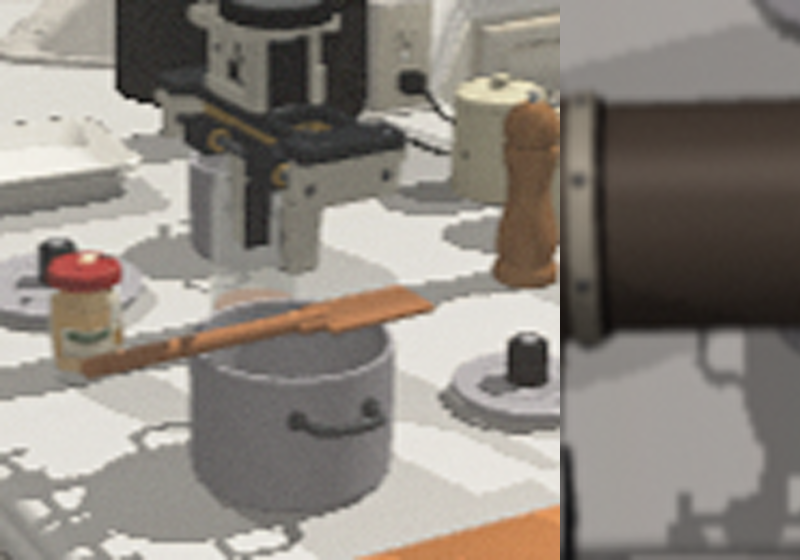

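Side view: the open fingers hang right above the spatula's handle near the neck, at crop (265,260). Lowering to straddle it, then closing.

Emit:
send_rows --deltas "0.5 -0.03 0 -0.3 0;0.5 -0.03 0 -0.38 0;0.5 -0.03 0 -0.44 0;0.5 -0.03 0 -0.44 0;0.5 -0.03 0 -0.44 0"

```text
time: 4.92
eef_pos: [442.9, -191.3, 102.8]
tool_rot: [3.141, 0.026, 0.001]
force: [-0.5, -0.9, 0.1]
width: 43.7
finger_force: 0.0
```

Emit:
send_rows --deltas "1 0 0 0 0;1 0 0 0 0;1 0 0 0 0;1 0 0 0 0;1 0 0 0 0;1 0 0 0 0"

```text
time: 5.42
eef_pos: [442.1, -191.4, 102.1]
tool_rot: [3.141, 0.025, 0.001]
force: [0.2, -0.4, 1.8]
width: 13.3
finger_force: 30.0
```

Emit:
send_rows --deltas "1 0 0 0.1 0;1 0 0 0.25 0;1 0 0 0.4 0;1 0 0 0.4 0"

```text
time: 5.75
eef_pos: [443.8, -191.7, 152.9]
tool_rot: [3.14, 0.026, 0.007]
force: [0.2, -0.0, 0.5]
width: 13.5
finger_force: 30.0
```

Emit:
send_rows --deltas "1 0.1 -0.2 0 0;1 0.2 -0.45 0 -0.006;1 0.3 -0.7 0 -0.011;1 0.35 -0.95 0 -0.011;1 0.35 -1 0 -0.011"

```text
time: 6.17
eef_pos: [484.9, -314.6, 148.8]
tool_rot: [3.14, -0.086, -0.001]
force: [1.0, -0.2, -0.1]
width: 13.6
finger_force: 30.0
```

Emit:
send_rows --deltas "1 0.1 -0.25 0 0;1 0.2 -0.5 0 0;1 0.3 -0.75 0 0;1 0.35 -0.95 0 0;1 0.35 -1 0 0;1 0.35 -1 0 0"

```text
time: 6.67
eef_pos: [525.3, -432.5, 148.2]
tool_rot: [-3.14, 0.087, 0.003]
force: [-0.7, 0.3, -0.7]
width: 13.9
finger_force: 30.0
```

```bash
python3 - <<'E'
from h import *
c=ctrl.capture("side")
cv2.imwrite("pics/s2.png",cv2.resize(c["pixels"][130:330,190:420],(690,600),interpolation=cv2.INTER_CUBIC)); s=ctrl.observe(); print(s["eef_pos"],s["width"],s["force"],s["ft_torque"])
E
```

```text
[ 525.1742674  -431.32929362  148.51256106] 13.515191156423617 [ 0.65960673  0.03189741 -1.1931622 ] [ 0.06253665 -0.00558734 -0.04050894]
```

View pics/s2.png

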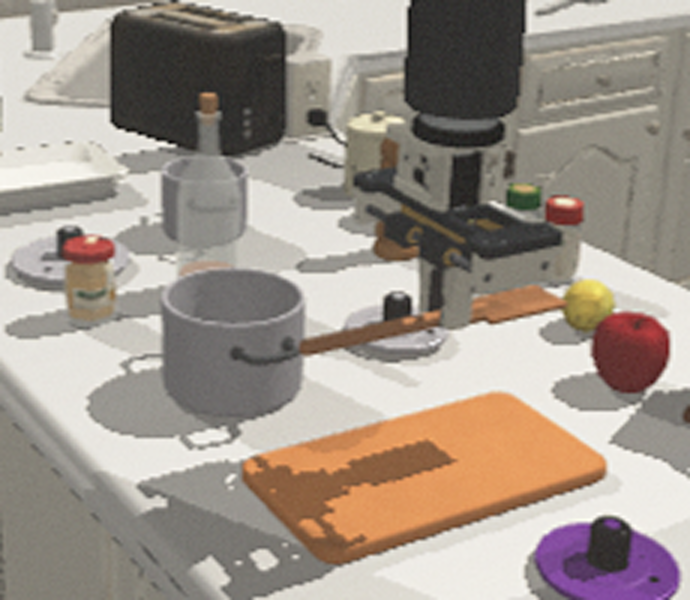

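The spatula is held level over the board at crop (440,310). Lowering it.

Emit:
send_rows --deltas "1 0 0 -0.2 0;1 0 0 -0.4 0;1 0 0 -0.6 0;1 0 0 -0.8 0;1 0 0 -0.9 0;1 0 0 -1 0;1 0 0 -1 0"

```text
time: 7.3
eef_pos: [524.9, -429.9, 27.8]
tool_rot: [-3.139, 0.083, 0.004]
force: [-0.1, -0.3, -0.9]
width: 13.9
finger_force: 30.0
```

Emit:
send_rows --deltas "1 0 0 -0.02 0;1 0 0 -0.03 0;1 0 0 -0.04 0;1 0 0 -0.04 0;1 0 0 -0.04 0"

```text
time: 7.72
eef_pos: [526.3, -431.5, 25.7]
tool_rot: [3.14, -0.084, 0.002]
force: [0.3, -0.1, 0.1]
width: 13.8
finger_force: 30.0
```

Emit:
send_rows --deltas "1 0 0 -0.01 0;1 0 0 -0.02 0;1 0 0 -0.03 0;1 0 0 -0.035 0;1 0 0 -0.035 0"

```text
time: 8.13
eef_pos: [525.8, -431.2, 20.5]
tool_rot: [-3.14, 0.084, 0.001]
force: [0.4, -0.3, -1.2]
width: 13.6
finger_force: 30.0
```

Emit:
send_rows --deltas "1 0 0 -0.008 0;1 0 0 -0.012 0;1 0 0 -0.012 0;1 0 0 -0.012 0"

```text
time: 8.47
eef_pos: [525.9, -431.3, 19.3]
tool_rot: [-3.14, 0.083, 0.0]
force: [-0.4, -2.1, 0.1]
width: 13.5
finger_force: 30.0
```

Emit:
send_rows --deltas "1 0 0 -0.006 0;1 0 0 -0.01 0;1 0 0 -0.01 0;1 0 0 -0.01 0"

```text
time: 8.8
eef_pos: [526.1, -431.4, 18.4]
tool_rot: [3.14, -0.083, 0.0]
force: [-1.2, 0.6, 1.2]
width: 13.5
finger_force: 30.0
```

```bash
python3 - <<'E'
from h import *
c=ctrl.capture("side")
cv2.imwrite("pics/s3.png",cv2.resize(c["pixels"][210:330,250:410],(800,600),interpolation=cv2.INTER_CUBIC)); s=ctrl.observe(); print(s["eef_pos"],s["width"],s["force"],s["ft_torque"])
E
```

```text
[ 526.06548259 -431.37443938   18.34602798] 13.646148853792752 [-0.79731786  0.39456938  1.62877802] [ 0.13152718  0.15952449 -0.00588109]
```

View pics/s3.png

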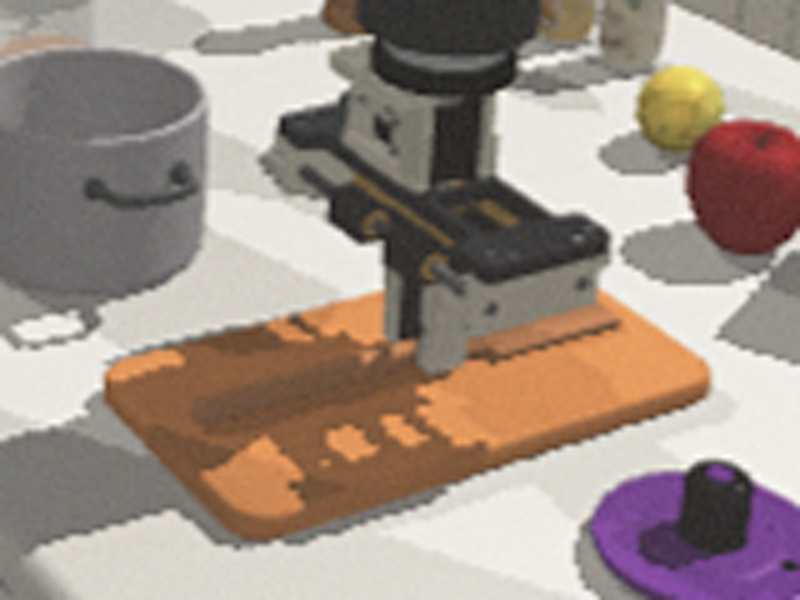

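The spatula lies on the board, handle and blade both within it. Releasing, lifting and measuring the lids again.

Emit:
send_rows --deltas "1 0 0 -0.004 0;0.95 0 0 -0.004 0;0.7 0 0 -0.004 0;0.6 0 0 -0.004 0;0.6 0 0 -0.004 0;0.6 0 0 0.05 0;0.6 0 0 0.1 0;0.6 0 0 0.2 0"

```text
time: 9.52
eef_pos: [525.3, -431.0, 41.7]
tool_rot: [-3.14, 0.084, 0.003]
force: [0.1, 0.6, 0.0]
width: 34.7
finger_force: 0.0
```

Emit:
send_rows --deltas "0.3 0 0 0.3 -0.015;0.3 0 0 0.6 -0.03;0.3 0 0 0.9 -0.05;0.3 0 0 1 -0.07;0.3 0 0 1 -0.09"

```text
time: 9.93
eef_pos: [528.2, -432.8, 169.1]
tool_rot: [2.989, -0.961, 0.014]
force: [0.5, 0.0, 0.5]
width: 59.8
finger_force: 0.0
```

```bash
python3 - <<'E'
from h import *
print(ctrl.observe()["eef_pos"],ctrl.observe()["width"])
t=ctrl.capture("top")
tiles=[]
for k,p,z,r in [("large_pot",(451,-203),100,70),("small_pot",(627,177),85,55),("large_lid",(435,155),14,71),("small_lid",(655,-191),14,56),("kL",(435,155),48,15),("kS",(655,-191),48,15)]:
    b,w=circ(t,p,z,r,win=100); print(k,np.round(b,1)); tiles.append((p,b,z,r,w))
out=[]
for p,b,z,r,w in tiles[:4]:
    for rr,col in((r,(0,255,0)),(r-5,(255,255,0))): cv2.circle(w,(300,300),int(rr*3),col,1)
    for k in range(0,600,30): cv2.line(w,(k,0),(k,6 if k%150 else 16),(0,0,255),1); cv2.line(w,(0,k),(6 if k%150 else 16,k),(0,0,255),1)
    out.append(cv2.resize(w,(400,300) if 0 else (300,300),interpolation=cv2.INTER_AREA))
cv2.imwrite("pics/fit.png",np.vstack([np.hstack(out[:2]),np.hstack(out[2:])]))
E
```

```text
[ 528.20987157 -432.81380281  169.08691979] 59.82046967517442Traceback (most recent call last):
  File "<stdin>", line 6, in <module>
  File "h.py", line 23, in circ
    q=np.minimum(np.abs(gx[v,u]*np.cos(t)+gy[v,u]*np.sin(t)),60).mean()
                        ~~^^^^^
IndexError: index 600 is out of bounds for axis 0 with size 600
```

```bash
python3 - <<'E'
from h import *
t=ctrl.capture("top")
tiles=[]
for k,p,z,r in [("large_pot",(451,-203),100,70),("small_pot",(627,177),85,55),("large_lid",(435,155),14,71),("small_lid",(655,-191),14,56)]:
    b,w=circ(t,p,z,r,win=120); print(k,np.round(b,1)); tiles.append((p,b,z,r,w))
out=[]
for p,b,z,r,w in tiles:
    for rr,col in((r,(0,255,0)),(r-5,(255,255,0))): cv2.circle(w,(360,360),int(rr*3),col,1)
    out.append(cv2.resize(w[60:660,60:660],(300,300),interpolation=cv2.INTER_AREA))
cv2.imwrite("pics/fit.png",np.vstack([np.hstack(out[:2]),np.hstack(out[2:])]))
# knob: dark blob, centroid at top z~48 and base
g=cv2.cvtColor(t["pixels"],cv2.COLOR_BGR2GRAY)
for k,(u,v) in dict(L=(199,258),S=(302,188)).items():
    m=(g[v-9:v+10,u-9:u+10]<55); q=np.argwhere(m)[:,::-1]+[u-9,v-9]; print(k,len(q),q.mean(0),at_z(t,q.mean(0),35)[:2])
E
```

```text
large_pot [   8.5  433.  -174.    67. ]
small_pot [ 29.8 630.  178.   52. ]
large_lid [ 13.6 430.  156.   73. ]
small_lid [  14.9  661.  -191.    54. ]
L 52 [199.05769231 258.07692308] [435.17848852 153.26029252]
S 51 [302.21568627 189.7254902 ] [ 655.4320559  -193.10483479]
```

View pics/fit.png

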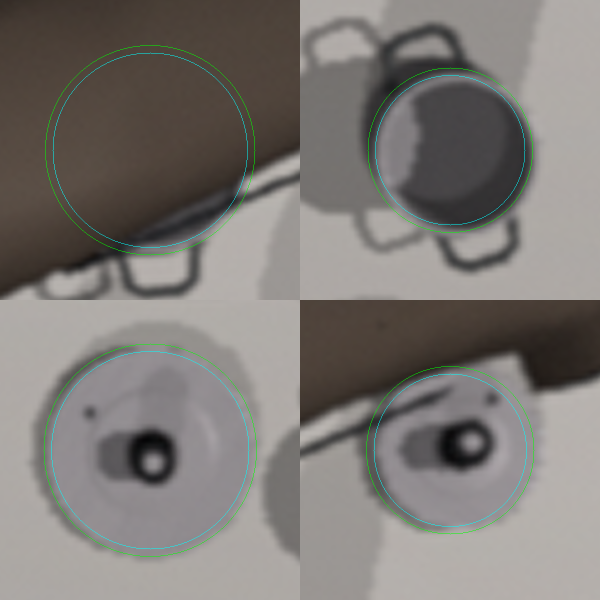

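Tiles: the small pot rim centre is about (628,178). From knob tops and rims, the large lid is about (434,153) and the small lid about (658,-192). The large pot is hidden by the arm. Going to the small lid first, with the tool turned so that it closes along x.

Emit:
send_rows --deltas "0.3 0.2 0.3 -0.05 -0.019;0.3 0.4 0.6 -0.1 -0.038;0.3 0.55 0.85 -0.2 -0.058;0.3 0.55 1 -0.2 -0.075;0.3 0.55 1 -0.2 -0.075"

```text
time: 10.45
eef_pos: [592.1, -307.3, 136.7]
tool_rot: [2.689, -1.624, -0.005]
force: [-1.0, -0.2, -0.4]
width: 61.2
finger_force: 0.0
```

Emit:
send_rows --deltas "0.3 0.2 0.3 -0.1 -0.019;0.3 0.4 0.6 -0.15 -0.038;0.3 0.5 0.85 -0.2 -0.057;0.3 0.53 1 -0.2 -0.076;0.3 0.53 1 -0.2 -0.076;0.3 0.53 1 -0.2 -0.076"

```text
time: 10.95
eef_pos: [655.6, -190.4, 113.8]
tool_rot: [2.235, -2.207, -0.001]
force: [0.3, -0.1, 0.4]
width: 61.7
finger_force: 0.0
```

```bash
python3 - <<'E'
from h import *
s=ctrl.observe();print(s["eef_pos"],s["tool_rot"],s["joints"])
c=ctrl.capture("side"); g=cv2.cvtColor(c["pixels"],cv2.COLOR_BGR2GRAY)
for k,p in dict(S=(658,-192),L=(434,153)).items():
    u,v=proj(c,(*p,32)); print(k,"pred",u,v)
    u,v=int(round(u)),int(round(v)); m=np.zeros_like(g); m[v-11:v+12,u-11:u+12]=g[v-11:v+12,u-11:u+12]<50
    n,_,st,ce=cv2.connectedComponentsWithStats(m); print(st[1:],ce[1:], [at_z(c,q,32)[:2].round(1) for q in ce[1:]])
E
```

```text
[ 655.55820076 -190.4102408   113.80140028] [ 2.23473666e+00 -2.20693272e+00 -1.10033667e-03] [ 2.16217099e-03  4.53677889e-01 -1.10034799e-01  8.51387696e-05
 -1.00814193e+00  1.03118017e-02]
S pred 320.9525483812854 232.72510792170823
[[319 229   1   1   1]
 [318 231   2   6   7]
 [326 231   1   3   3]
 [320 233   1   1   1]
 [323 238   3   2   3]] [[319.         229.        ]
 [318.14285714 233.85714286]
 [326.         232.        ]
 [320.         233.        ]
 [324.         238.33333333]] [array([ 670. , -165.1]), array([ 644.9, -194.6]), array([ 675.7, -195.5]), array([ 654. , -192.2]), array([ 641.1, -230.8])]
L pred 213.09166839059904 210.42253070134782
[] [] []
```

Emit:
send_rows --deltas "0.3 0.02 -0.01 -0.15 0;0.3 0.02 -0.01 -0.35 0;0.3 0.02 -0.01 -0.5 0;0.3 0.02 -0.01 -0.6 0;0.3 0.02 -0.01 -0.6 0;0.3 0.02 -0.01 -0.6 0"

```text
time: 11.5
eef_pos: [657.5, -193.5, 42.0]
tool_rot: [2.228, -2.214, -0.001]
force: [0.1, -0.7, 0.4]
width: 61.6
finger_force: 0.0
```

```bash
python3 - <<'E'
from h import *
s=ctrl.observe();print(s["eef_pos"],s["force"])
c=ctrl.capture("side"); t=ctrl.capture("top")
a=cv2.resize(c["pixels"][190:260,285:365],(686,600),interpolation=cv2.INTER_CUBIC)
cv2.imwrite("pics/s4.png",a)
E
```

```text
[ 657.53990328 -193.52305657   41.99236198] [ 0.08018297 -0.70779655  0.43521298]
```

View pics/s4.png

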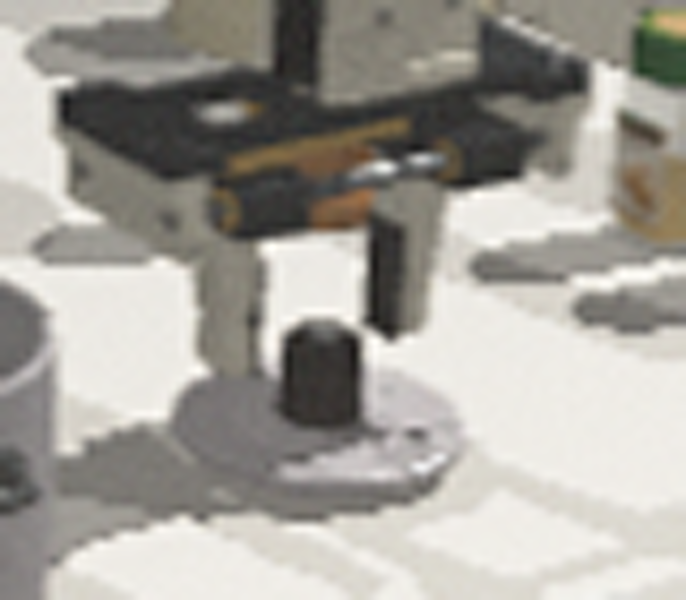

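The fingers straddle the knob at crop (321,345), well centred. Lowering and gripping.

Emit:
send_rows --deltas "0.3 0 0 -0.08 0;0.3 0 0 -0.13 0;0.3 0 0 -0.17 0;0.3 0 0 -0.17 0;0.3 0 0 -0.17 0"

```text
time: 12.02
eef_pos: [657.6, -192.5, 21.2]
tool_rot: [2.227, -2.215, -0.001]
force: [-0.3, 0.3, 0.0]
width: 61.0
finger_force: 0.0
```

Emit:
send_rows --deltas "1 0 0 0 0;1 0 0 0 0;1 0 0 0 0;1 0 0 0 0;1 0 0 0 0;1 0 0 0 0"

```text
time: 12.52
eef_pos: [658.3, -192.5, 22.0]
tool_rot: [-2.227, 2.215, -0.001]
force: [1.3, 0.5, 0.4]
width: 31.2
finger_force: 30.0
```

Emit:
send_rows --deltas "1 0 0 0.05 0;1 0 0 0.15 0;1 0 0 0.3 0;1 0 0 0.5 0;1 0 0 0.7 0;1 0 0 0.9 0;1 0 0 1 0"

```text
time: 13.1
eef_pos: [659.2, -192.8, 146.2]
tool_rot: [-2.226, 2.213, -0.006]
force: [1.5, 0.0, -1.8]
width: 31.5
finger_force: 30.0
```

Emit:
send_rows --deltas "1 0 0.1 0.25 0;1 0 0.2 0.5 0;1 0 0.35 0.75 0;1 0 0.55 1 0;1 0 0.8 1 0;1 0 1 1 0"

```text
time: 13.6
eef_pos: [658.5, -71.1, 264.7]
tool_rot: [-2.224, 2.213, -0.004]
force: [-0.6, 0.1, -3.4]
width: 31.2
finger_force: 30.0
```

Emit:
send_rows --deltas "1 -0.05 0.25 0.1 0;1 -0.1 0.5 0.2 0;1 -0.1 0.75 0.2 0;1 -0.1 1 0.2 0;1 -0.1 1 0.2 0"

```text
time: 14.02
eef_pos: [645.5, 52.1, 285.9]
tool_rot: [-2.23, 2.211, 0.001]
force: [-0.2, -1.2, -1.9]
width: 31.0
finger_force: 30.0
```

Emit:
send_rows --deltas "1 -0.05 0.25 0 0;1 -0.1 0.5 0 0;1 -0.1 0.75 0 0;1 -0.1 0.95 0 0;1 -0.1 0.95 0 0;1 -0.1 0.95 0 0"

```text
time: 14.52
eef_pos: [633.4, 162.8, 285.3]
tool_rot: [2.229, -2.213, -0.001]
force: [0.1, 0.6, -1.5]
width: 30.8
finger_force: 30.0
```

Emit:
send_rows --deltas "1 -0.03 0.12 -0.2 0;1 -0.03 0.12 -0.45 0;1 -0.03 0.12 -0.7 0;1 -0.03 0.12 -0.9 0;1 -0.03 0.12 -0.95 0;1 -0.03 0.12 -0.95 0"

```text
time: 15.02
eef_pos: [629.3, 174.4, 169.8]
tool_rot: [2.223, -2.214, -0.002]
force: [-0.1, 0.1, -1.3]
width: 31.5
finger_force: 30.0
```

Emit:
send_rows --deltas "1 0 0 -0.15 0;1 0 0 -0.28 0;1 0 0 -0.35 0;1 0 0 -0.35 0;1 0 0 -0.35 0"

```text
time: 15.43
eef_pos: [631.1, 175.8, 131.0]
tool_rot: [-2.227, 2.215, -0.001]
force: [-0.1, -1.3, -1.6]
width: 31.3
finger_force: 30.0
```

```bash
python3 - <<'E'
from h import *
s=ctrl.observe();p=s["eef_pos"];print(p,s["force"],s["tool_rot"])
out=[]
for n in("side","top"):
    c=ctrl.capture(n); k=7; 
    u,v=map(int,proj(c,(629,178,95))); a=cv2.resize(c["pixels"][v-42:v+42,u-28:u+28],None,fx=k,fy=k,interpolation=cv2.INTER_CUBIC)
    def ring(x,y,z,r,col):
        q=np.array([proj(c,(x+r*np.cos(t),y+r*np.sin(t),z)) for t in np.linspace(0,6.28,80)]); q=(q-[u-28,v-42]+.5)*k
        cv2.polylines(a,[q.astype(int)],True,col,1)
    ring(629.5,178,85,55,(0,255,0)); ring(p[0],p[1],p[2]-7.5,56,(0,0,255))
    out.append(a)
cv2.imwrite("pics/s5.png",np.hstack(out)); print(np.hstack(out).shape)
E
```

```text
[631.07060715 175.77329596 131.00329939] [-0.06781773 -1.29047248 -1.62384124] [-2.22679587e+00  2.21487735e+00 -1.21818746e-03]
(588, 784, 3)
```

View pics/s5.png

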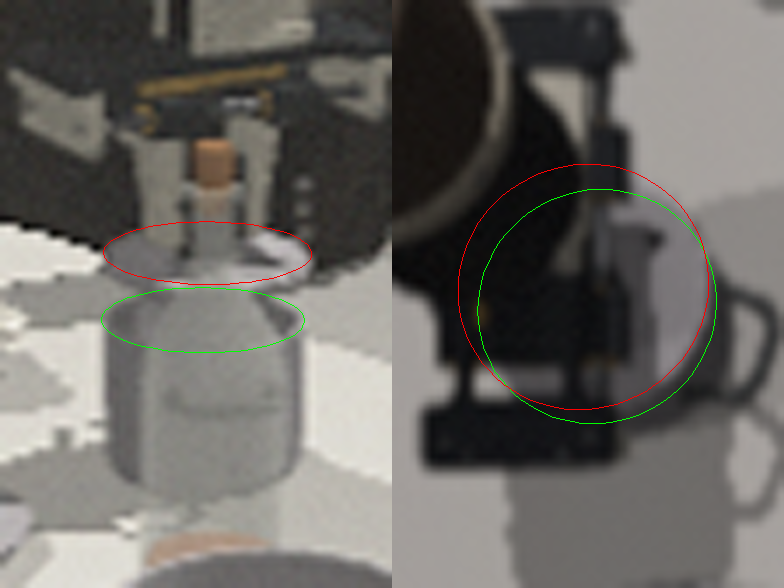

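The overlay matches: the lid (red) and pot rim (green) agree with the image in both views, and the lid is about 2 mm off. Correcting and lowering.

Emit:
send_rows --deltas "1 -0.013 0.018 -0.05 0;1 -0.013 0.018 -0.12 0;1 -0.013 0.018 -0.19 0;1 -0.013 0.018 -0.22 0;1 -0.013 0.018 -0.22 0;1 -0.013 0.018 -0.22 0"

```text
time: 16.03
eef_pos: [629.8, 178.9, 103.1]
tool_rot: [-2.226, 2.214, -0.001]
force: [4.3, 2.8, -3.8]
width: 31.4
finger_force: 30.0
```

Emit:
send_rows --deltas "1 0 0 -0.01 0;1 0 0 -0.02 0;1 0 0 -0.03 0;1 0 0 -0.03 0;1 0 0 -0.03 0"

```text
time: 16.45
eef_pos: [630.0, 178.9, 100.4]
tool_rot: [-2.226, 2.213, -0.001]
force: [4.3, 2.7, -2.2]
width: 30.7
finger_force: 30.0
```

Emit:
send_rows --deltas "1 0.01 0.008 0 0;1 0.015 0.01 0 0;1 0.015 0.01 0 0;1 0.015 0.01 0 0"

```text
time: 16.78
eef_pos: [630.3, 179.0, 99.5]
tool_rot: [2.227, -2.215, -0.0]
force: [1.0, 1.1, -1.3]
width: 30.9
finger_force: 30.0
```

Contact has eased. Lowering the last bit until the rim takes the weight.

Emit:
send_rows --deltas "1 0.006 0.006 -0.006 0;1 0.006 0.006 -0.01 0;1 0.006 0.006 -0.01 0;1 0.006 0.006 -0.01 0"

```text
time: 17.12
eef_pos: [630.5, 179.3, 98.9]
tool_rot: [2.226, -2.214, -0.0]
force: [-4.3, -0.7, 6.0]
width: 31.2
finger_force: 30.0
```

Emit:
send_rows --deltas "1 0 0 -0.005 0;1 0 0 -0.008 0;1 0 0 -0.008 0;1 0 0 -0.008 0"

```text
time: 17.45
eef_pos: [630.6, 179.4, 98.9]
tool_rot: [2.227, -2.214, 0.0]
force: [-6.2, -1.8, 11.4]
width: 31.4
finger_force: 30.0
```

Seated: z 98.9 and the rim carries the load. Releasing and going on to the large lid.

Emit:
send_rows --deltas "0.9 0 0 0.005 0;0.7 0 0 0.005 0;0.5 0 0 0.005 0;0.3 0 0 0.005 0;0.3 0 0 0.005 0;0.3 0 0 0.005 0;0.3 0 0 0.1 0;0.3 0 0 0.3 0"

```text
time: 18.12
eef_pos: [629.4, 179.1, 131.1]
tool_rot: [2.223, -2.212, -0.003]
force: [0.1, -0.5, -0.5]
width: 60.5
finger_force: 0.0
```

Emit:
send_rows --deltas "0.3 0 0 0.3 0;0.3 -0.1 0 0.5 0;0.3 -0.4 -0.1 0.6 0;0.3 -0.7 -0.2 0.6 0;0.3 -0.95 -0.22 0.6 0;0.3 -0.95 -0.22 0.6 0"

```text
time: 18.62
eef_pos: [513.0, 152.2, 207.2]
tool_rot: [-2.226, 2.215, 0.002]
force: [-0.7, 0.0, 0.7]
width: 61.6
finger_force: 0.0
```

Emit:
send_rows --deltas "0.3 -0.3 0 0 0;0.3 -0.6 0 -0.1 0;0.3 -0.7 0 -0.3 0;0.3 -0.7 0 -0.6 0;0.3 -0.7 0 -0.8 0;0.3 -0.7 0 -0.8 0"

```text
time: 19.12
eef_pos: [430.8, 152.0, 106.5]
tool_rot: [2.223, -2.212, -0.002]
force: [-0.1, 0.0, -0.0]
width: 61.2
finger_force: 0.0
```

```bash
python3 - <<'E'
from h import *
s=ctrl.observe();p=s["eef_pos"];print(s["time"],p,s["force"],s["tool_rot"])
out=[]
t=ctrl.capture("top")
def tile(c,x,y,z,rings,hw,hh,k):
    u,v=map(int,proj(c,(x,y,z))); a=cv2.resize(c["pixels"][v-hh:v+hh,u-hw:u+hw],None,fx=k,fy=k,interpolation=cv2.INTER_CUBIC)
    for X,Y,Z,r,col in rings:
        q=np.array([proj(c,(X+r*np.cos(f),Y+r*np.sin(f),Z)) for f in np.linspace(0,6.28,80)]); q=(q-[u-hw,v-hh]+.5)*k
        cv2.polylines(a,[q.astype(int)],True,col,1)
    return a
g,r=(0,255,0),(0,0,255)
A=tile(t,451,-201,100,[(451,-202,100,70,g),(451,-202,100,65,r)],33,50,6)
c=ctrl.capture("side")
B=np.vstack([tile(c,434,153,20,[(434,153,14,71,g),(434,153,45,16,g)],33,25,6),tile(c,451,-201,90,[(451,-202,100,70,g)],33,25,6)])
cv2.imwrite("pics/s6.png",np.hstack([A,B])[:600,:800]); 
for p0 in [(451,-202)]:
    print(circ(t,p0,100,65,win=120)[0],circ(t,p0,100,70,win=120)[0])
E
```

```text
19.1167 [430.82076482 152.01420918 106.51660099] [-0.08612171  0.01937137 -0.016929  ] [ 2.22299166e+00 -2.21155285e+00 -1.68975444e-03]
(np.float64(21.335855427438975), np.float64(450.0), np.float64(-202.0), np.float64(66.0)) (np.float64(21.106485730240614), np.float64(449.0), np.float64(-203.0), np.float64(67.0))
```

View pics/s6.png

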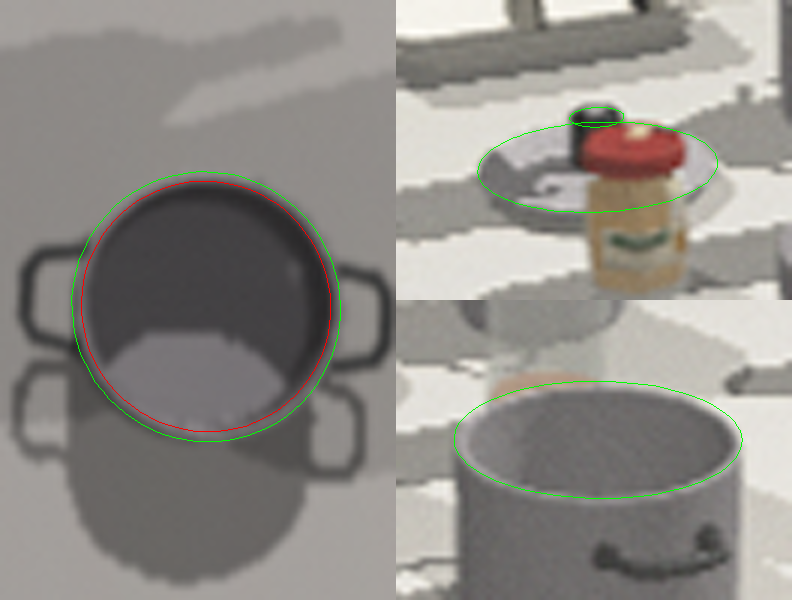

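The pot rim fits (450,-202), and the large lid and knob overlays fit (434,153). Correcting, lowering onto the knob and gripping.

Emit:
send_rows --deltas "0.3 0.02 0.008 -0.15 0;0.3 0.02 0.008 -0.35 0;0.3 0.02 0.008 -0.5 0;0.3 0.02 0.008 -0.6 0;0.3 0.02 0.008 -0.65 0;0.3 0.02 0.008 -0.65 0"

```text
time: 19.72
eef_pos: [436.5, 154.9, 32.0]
tool_rot: [-2.227, 2.215, -0.0]
force: [-0.3, -0.2, 0.2]
width: 61.2
finger_force: 0.0
```

Emit:
send_rows --deltas "0.3 -0.015 -0.012 -0.04 0;0.3 -0.015 -0.012 -0.08 0;0.3 -0.015 -0.012 -0.08 0;0.3 -0.015 -0.012 -0.08 0"

```text
time: 20.05
eef_pos: [434.1, 153.2, 22.3]
tool_rot: [-2.227, 2.215, -0.0]
force: [0.1, -0.9, -0.2]
width: 61.6
finger_force: 0.0
```

Emit:
send_rows --deltas "1 0 0 0 0;1 0 0 0 0;1 0 0 0 0;1 0 0 0 0;1 0 0 0 0;1 0 0 0 0"

```text
time: 20.55
eef_pos: [434.2, 153.4, 22.1]
tool_rot: [-2.227, 2.215, -0.0]
force: [1.7, -0.1, 0.7]
width: 31.5
finger_force: 30.0
```

```bash
python3 - <<'E'
from rig import ctrl
s=ctrl.observe();print(s["time"],s["eef_pos"],s["force"],s["width"],s["finger_force"])
E
```

```text
20.55 [434.24617748 153.35682559  22.11965506] [ 1.65675119 -0.05753462  0.68109036] 31.471278330240867 30.000011991360225
```

Emit:
send_rows --deltas "1 0 0 0.05 0;1 0 0 0.15 0;1 0 0 0.3 0;1 0 0 0.5 0;1 0 0 0.7 0;1 0 0 0.9 0;1 0 0 1 0"

```text
time: 21.13
eef_pos: [434.2, 153.3, 144.7]
tool_rot: [-2.226, 2.214, -0.0]
force: [-0.0, 1.1, -4.5]
width: 31.4
finger_force: 30.0
```

Emit:
send_rows --deltas "1 0.02 0 0.25 0;1 0.05 0 0.5 0;1 0.1 0 0.75 0;1 0.12 -0.1 1 0;1 0.12 -0.25 1 0;1 0.12 -0.25 1 0"

```text
time: 21.63
eef_pos: [447.8, 121.5, 263.5]
tool_rot: [-2.225, 2.215, 0.0]
force: [-0.7, -0.6, -5.5]
width: 31.2
finger_force: 30.0
```

Emit:
send_rows --deltas "1 0 -0.25 0.1 0;1 0 -0.5 0.2 0;1 0 -0.75 0.25 0;1 0 -1 0.25 0;1 0 -1 0.25 0"

```text
time: 22.05
eef_pos: [446.7, -0.5, 291.5]
tool_rot: [2.223, -2.217, -0.001]
force: [-0.3, 0.2, -4.8]
width: 31.2
finger_force: 30.0
```

Emit:
send_rows --deltas "1 0 -0.25 0 0;1 0 -0.5 0 0;1 0 -0.75 0 0;1 0 -1 0 0;1 0 -1 0 0"

```text
time: 22.47
eef_pos: [446.8, -120.3, 290.8]
tool_rot: [2.222, -2.217, -0.003]
force: [0.5, -0.5, -3.8]
width: 31.5
finger_force: 30.0
```

Emit:
send_rows --deltas "1 0 -0.25 0 0;1 0 -0.5 -0.15 0;1 0 -0.68 -0.35 0;1 0 -0.7 -0.6 0;1 0 -0.7 -0.8 0;1 0 -0.7 -0.8 0;1 0 -0.7 -0.8 0"

```text
time: 23.05
eef_pos: [446.9, -200.8, 194.8]
tool_rot: [2.225, -2.214, -0.005]
force: [0.2, 0.0, -3.4]
width: 31.1
finger_force: 30.0
```

Emit:
send_rows --deltas "1 0.025 -0.01 -0.12 0;1 0.025 -0.01 -0.27 0;1 0.025 -0.01 -0.4 0;1 0.025 -0.01 -0.46 0;1 0.025 -0.01 -0.46 0;1 0.025 -0.01 -0.46 0;1 0.025 -0.01 -0.46 0"

```text
time: 23.63
eef_pos: [452.5, -202.1, 142.4]
tool_rot: [-2.227, 2.214, -0.003]
force: [-0.7, -0.1, -4.0]
width: 31.1
finger_force: 30.0
```

Emit:
send_rows --deltas "1 0 0 0 0;1 0 0 0 0"

```text
time: 23.8
eef_pos: [451.9, -202.1, 141.8]
tool_rot: [-2.227, 2.215, -0.002]
force: [-0.1, -0.6, -4.3]
width: 30.8
finger_force: 30.0
```

Emit:
send_rows --deltas "1 -0.014 -0.003 -0.04 0;1 -0.014 -0.003 -0.09 0;1 -0.014 -0.003 -0.14 0;1 -0.014 -0.003 -0.16 0;1 -0.014 -0.003 -0.16 0;1 -0.014 -0.003 -0.16 0"

```text
time: 24.3
eef_pos: [449.5, -202.5, 121.2]
tool_rot: [2.227, -2.215, -0.001]
force: [0.5, -1.2, -3.0]
width: 31.2
finger_force: 30.0
```

Emit:
send_rows --deltas "1 0 0 -0.01 0;1 0 0 -0.02 0;1 0 0 -0.03 0;1 0 0 -0.03 0;1 0 0 -0.03 0"

```text
time: 24.72
eef_pos: [450.3, -203.1, 118.7]
tool_rot: [-2.228, 2.215, -0.003]
force: [-0.3, -5.8, 3.4]
width: 31.1
finger_force: 30.0
```

Contact pushes toward -y. Easing up, shifting 2 mm that way, and lowering again.

Emit:
send_rows --deltas "1 0 0 0.02 0;1 0 -0.01 0.02 0;1 0 -0.018 0.02 0;1 0 -0.018 0.01 0;1 0 -0.018 0 0;1 0 -0.018 0 0"

```text
time: 25.22
eef_pos: [449.9, -204.7, 117.8]
tool_rot: [-2.227, 2.215, -0.0]
force: [2.0, -1.1, -4.3]
width: 31.1
finger_force: 30.0
```

Emit:
send_rows --deltas "1 0 0 -0.008 0;1 0 0 -0.015 0;1 0 0 -0.015 0;1 0 0 -0.015 0"

```text
time: 25.55
eef_pos: [450.0, -204.7, 116.2]
tool_rot: [-2.227, 2.215, -0.001]
force: [2.6, -1.8, -4.2]
width: 31.0
finger_force: 30.0
```

Emit:
send_rows --deltas "1 0.008 -0.006 -0.006 0;1 0.008 -0.006 -0.012 0;1 0.008 -0.006 -0.012 0;1 0.008 -0.006 -0.012 0"

```text
time: 25.88
eef_pos: [450.3, -205.2, 114.7]
tool_rot: [2.227, -2.215, -0.001]
force: [-1.5, 0.6, -0.2]
width: 31.3
finger_force: 30.0
```

Emit:
send_rows --deltas "1 0 0 -0.005 0;1 0 0 -0.01 0;1 0 0 -0.01 0;1 0 0 -0.01 0"

```text
time: 26.22
eef_pos: [450.4, -205.2, 114.2]
tool_rot: [2.228, -2.215, -0.0]
force: [-3.7, 3.8, 7.8]
width: 31.2
finger_force: 30.0
```

Seated at z 114.2, as calculated. Releasing, backing off and checking.

Emit:
send_rows --deltas "0.9 0 0 0.005 0;0.7 0 0 0.005 0;0.5 0 0 0.005 0;0.3 0 0 0.005 0;0.3 0 0 0.005 0;0.3 0 0 0.005 0;0.3 0 0 0.1 0;0.3 0 0 0.3 0"

```text
time: 26.88
eef_pos: [448.7, -205.1, 147.4]
tool_rot: [2.225, -2.214, -0.007]
force: [0.5, -1.1, -0.8]
width: 60.2
finger_force: 0.0
```

Emit:
send_rows --deltas "0.3 0 0 0.3 0;0.3 0 0 0.6 0;0.3 0 0 0.9 0;0.3 0 0.2 1 0;0.3 0 0.5 1 0;0.3 0 0.8 1 0;0.3 0 1 1 0"

```text
time: 27.47
eef_pos: [450.5, -83.5, 270.0]
tool_rot: [-2.226, 2.215, -0.001]
force: [-0.3, 1.1, -1.0]
width: 61.4
finger_force: 0.0
```

Emit:
send_rows --deltas "0.3 0 0.3 0 0;0.3 0 0.6 0 0;0.3 0 0.9 0 0;0.3 0 1 0 0;0.3 0 1 0 0;0.3 0 1 0 0"

```text
time: 27.97
eef_pos: [450.6, 35.3, 269.5]
tool_rot: [2.23, -2.213, 0.0]
force: [0.7, 0.6, 0.9]
width: 61.1
finger_force: 0.0
```

```bash
python3 - <<'E'
from h import *
s=ctrl.observe();print(s["time"],s["eef_pos"],s["force"])
c=ctrl.capture("side");t=ctrl.capture("top")
cv2.imwrite("pics/s7.png",np.hstack([cv2.resize(c["pixels"][150:320,195:395],(470,400),interpolation=cv2.INTER_CUBIC),cv2.resize(t["pixels"][170:300,160:410][:, :],(330,172))[:, :].repeat(1,0) if 0 else cv2.resize(t["pixels"][150:310,270:402],(330,400),interpolation=cv2.INTER_CUBIC)]))
E
```

```text
27.9667 [450.57058258  35.32229237 269.47855992] [0.71433856 0.63361826 0.86600557]
```

View pics/s7.png

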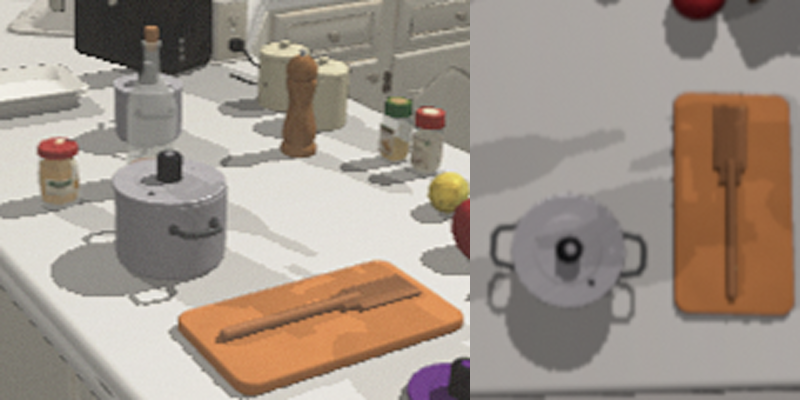

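The large lid is level on its pot (left panel, 170,180), the spatula lies flat lengthwise on the board (320,310), and the small pot behind the bottle is lidded (148,90). Handing in.

```bash
python3 -c "
from rig import ctrl
print(ctrl.sign_off())"
```

```text
the job is handed in; nothing more can be done
None
```

The job is handed in at about 28 s: the spatula lies flat on the board and each pot has its own lid, but the small lid was checked only by seating height and contact force, with its pot half-hidden behind the bottle in the last picture. I also viewed 11 pictures, one over the limit of 10.

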